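Tip a tote of brass wheels into its picking corner and hold it

TASK

Slide the blue tote of brass gear wheels into the slotted rails of the aluminium tipping stand until its end is home against the stop. Then lift the stand by its red handle until all four wheels have slid together into the low corner by the hinge, and finish still holding it tipped up steadily, by at least 20 degrees, so that I can pick them out with tweezers. Keep the wheels in the tote and leave the jar, the blower and the oil cups alone.

Things in the scene. Friction and masses are not known exactly. Their poses are not given: they have to be found in the camera images.
- tote: Blue open plastic tote, 150 long (x) x 110 wide (y) x 28 high, floor and walls 3 mm, 0.22 kg, flat on the bench with four wheels in it. Origin: centre of its underside. Both long sides have a top flange 3 mm thick (25 to 28 mm high, out to y = +-63 mm, x -71 to +69). +x is the end that goes in first. It slides in with its underside staying on the bench.
- pull (a point): Grip point of the tote's finger pull, at tote (-92, 0, 20) mm: a solid block 24 mm wide in tote y, 9 to 27 mm above the underside, sticking out 29 mm from the -x end. Pinch it from above across its width (along tote y).
- low_corner (a point): Inner corner of the tote's floor at tote (72, 52, 3) mm (+x, +y), next to the hinge once the tote is home: the wheels shall gather here.
- seat (a point): Point on the tipping carrier where the tote's origin lies when fully home (end against the stop at x = +75 mm); its axes then agree with the tote's: x the way the tote goes in, y to its left, z up. At bench height while the carrier is down; tips with it.
- mouth (a point): Middle of the open end of the carrier's two rails, at bench height, at seat (-50, 0, 0) mm, axes as the seat's. The rails run from here in +x, at y = +-58 to +-69 mm, 35 mm high, with nothing between them underneath. Their slots (23 to 31 mm high, out to y = +-65) take the tote's flanges with 2 mm side play; flared guides spread the mouth out to x = -77 mm in the seat's frame.
- carrier (a joint): Tip angle of the carrier, rad: 0 down, grows as the handle is lifted, upper stop at 0.70. It has no catch and falls back when let go. Loaded, it takes about 5 N at the handle.
- hinge_pin (a point): Middle of the hinge pin, 16 mm above the bench, fixed; at (80, 80, 16) mm in the seat's frame while the carrier is down. The hinge line is level, at 45 degrees across the corner, along (-1, 1, 0) in the seat's frame; a positive (right-hand) turn about that lifts the handle.
- handle: Red round grip bar, 13 mm thick, 52 long, level and parallel to the hinge line, on two wire arms at its ends. Origin: middle of the bar, at seat (-45, -110, 42) mm, so 42 mm above the bench while down and 222 mm from the hinge line in plan; axes as the seat's. 40 mm clear on both sides of its middle. Pinch it across from above; it turns between the fingers as it rises.
- glass_jar: Glass jar with a black lid, 45 mm across, 56 high, standing upright. Origin: centre of its underside. Leave alone.
- dust_blower: Dark red rubber dust blower, 48 mm across, 98 high, standing. Origin: centre of its underside. Leave alone.
- oil_cups: Black stand with four oil cups, 32 x 100 x 24 mm. Origin: centre of its underside. Leave alone.
- wheel1: Loose brass gear wheel, 18 mm across, 6 mm thick, 12 g, lying in the tote (1 of 4, all alike). Origin: centre of its underside. Polished: slides down the tote floor from a tilt of about 7 to 10 degrees, along the walls from 11 to 18.
- wheel2: Loose brass gear wheel, 18 mm across, 6 mm thick, 12 g, lying in the tote (2 of 4, all alike). Origin: centre of its underside. Polished: slides down the tote floor from a tilt of about 7 to 10 degrees, along the walls from 11 to 18.
- wheel3: Loose brass gear wheel, 18 mm across, 6 mm thick, 12 g, lying in the tote (3 of 4, all alike). Origin: centre of its underside. Polished: slides down the tote floor from a tilt of about 7 to 10 degrees, along the walls from 11 to 18.
- wheel4: Loose brass gear wheel, 18 mm across, 6 mm thick, 12 g, lying in the tote (4 of 4, all alike). Origin: centre of its underside. Polished: slides down the tote floor from a tilt of about 7 to 10 degrees, along the walls from 11 to 18.

How it is judged:
By the outcome, as a careful person would: the job done as asked, in the order asked, and still so for the second after the job is handed in, while the arm keeps its last pose, push and grip.
It also fails if it takes over 64 s, if anything falls off the work surface, if the arm or the gripper's body presses on something with over 40 N, if the wrist force passes 120 N, or if a joint passes its speed limit or range.

ROBOT

A 6-joint arm with a two-finger parallel gripper is mounted at the origin on a cart in front of the work surface, level with it; the furniture and walls round the work are solid. World frame = base frame: x ahead of the robot, y to its left, z up, the work surface at z = 0. Lengths are in m, angles in rad, forces in N, time in s.
With the tool pointing down it reaches from about 0.375 to 0.925 m from the base axis. Payload 5.7 kg.
Tool frame: the origin (TCP) lies midway between the tips of the shut fingers; the grasp point (between the pads) lies robot.hold_point_z behind it (robot.hold_point_z is the distance from the TCP to the grasp point, in m); z points along the fingers, y is the direction in which the jaws open and shut (so a half turn about z gives the same grasp; the last joint's range is limited). The gripper opens to 85 mm and grips with 20 to 120 N. Pads are 22 mm wide; open, the fingers measure 114 mm over their backs; the gripper's body (76 mm by 85 mm) begins 54 mm behind the grasp point. The pads swing forward as they close: fully open they stand 13 mm farther back than shut.
Start: joints at [-1.234, 0.359, 1.51, -0, 1.272, -0.115], TCP at [0.262, -0.54, 0.231] pointing down, gripper open.
Joint ranges: [-2.97, 2.97], [-1.01, 2.36], [0.21, 2.38], [-0.96, 4.11], [0.2, 2.71], [-2.98, 2.98]. Speed limits (rad/s): [2.39, 2.39, 3.14, 3.14, 3.14, 3.14].

INTERFACE

Orientations are given as a unit quaternion [w, x, y, z].
In Python, from station import robot, optics gives the robot as it stands.
- The arm moves only by the shell command python3 -m crank 'ROWS'. ROWS is JSON, a list of rows, each a list of 3 entries, a list of its own where there are three numbers: the turn, a rotation vector about the tool's x, y, z in degrees, then the shift along the tool's x, y, z in m, then the opening, from 0 (shut) to 1 (fully open). In form: [[[ax, ay, az], [tx, ty, tz], grip], ...]. A call has 1 to 20 rows; each row is the pose to reach, as a shift and turn from the pose commanded when the call began, along the tool's axes at that moment; what a row does not reach only later rows make up. A row lasts 1/12 s, in which the tool goes at most 41.7 mm and 7.16 degrees, less where a joint would pass 70% of its speed; a pose out of reach is approached as far as the arm can. A call with a gripper value outside its range is refused whole. The fingers move at their own pace and stop on an object; the grip force is fixed at half the most. Time passes only in rows, so rows that repeat a pose let the fingers close. It gives the time, the measured TCP pose, the force and the opening at its end, in the units of the state.
- robot.sense(): the state, without advancing time (a new reading comes with each control period).
- optics.get_image(name): name is "scene" or "top"; returns a dict with "frame" (480x640x3 uint8, red, green, blue), "z_map" (480x640 float32, m along the optical axis (not along the pixel's ray), 0 where there is no reading), "camera_matrix" (3x3 intrinsics, pixels), "dist_coeffs" ([k1, k2, p1, p2, k3] as OpenCV has them; the pictures are not rectified), "world_from_camera" (4x4, takes a point from camera to world coordinates). Camera axes: x right, y down, z forward; pixel columns grow to the right and rows downward; lengths in m; the calibration is good to about 2 mm. A picture is of the moment at which its call begins.
- robot.finish_job(): hands the job in, once; it reports no verdict.
Trained networks look in the newest picture that a camera, given by its name, has taken for a name from the list of things; names that differ only in an ending like _2 or _b are one class to them, and where a whole thing is asked for, a point or a joint stands for the part that bears it (a point fixed in the world has none). Each returns a list of dicts, best first, with "conf" (0 to 1); they miss things now and then, are a little off and sometimes report something else, mostly with a low value. They report only what shows in the picture. A call takes as long as a camera call.
- optics.masks_of(query, camera): "region" (480x640 bool, what is visible of it).
- optics.spot_point(query, camera): "position" ([x, y, z] in m, in world coordinates, good to about 4 mm: a listed point, or the origin of a listed thing).
The state is a dict: "time": time; "joint_positions": joint angles; "qvel": joint speeds; "joint_efforts": joint torques, N m; "ee_pos": TCP position; "tcp_rot": TCP orientation; "ft_force": force on the tool from outside, world axes, zero at the start; "ft_torque": the same for the moment, N m; "grip_width": finger opening in m.
Only numpy, scipy, OpenCV 4.12 (cv2) and the standard library are available. Lean on these libraries where they do the work, as an engineer would, in place of code of your own. Each camera call takes 0.05 s, during which the arm holds its last target.

## Working session

There is one attempt and no reset: what is moved stays moved. The work goes in short steps, Python scripts to look and compute and a shell command to move; the robot and the scene stay as the last step left them, time stands still between calls to the robot, and variables do not carry over. Pictures are saved under pics/ and viewed, and the job is handed in when it is done.

```bash
ls; mkdir -p pics
cat > h.py <<'E'
import numpy as np, cv2
from station import robot, optics
from scipy.spatial.transform import Rotation as R
def shot(cam, name):
    d=optics.get_image(cam); cv2.imwrite(f'pics/{name}.png', d['frame'][:,:,::-1]); return d
def Rq(q): return R.from_quat([q[1],q[2],q[3],q[0]])
E
python3 - <<'E'
from h import *
s=robot.sense(); print({k:np.round(v,4).tolist() for k,v in s.items()}, robot.hold_point_z)
for c in ['scene','top']:
    d=shot(c,c+'0'); print(d['camera_matrix'],d['dist_coeffs'],np.round(d['world_from_camera'],3).tolist())
    for n in ['tote','pull','low_corner','seat','mouth','hinge_pin','handle','glass_jar','dust_blower','oil_cups','wheel1']:
        print(c,n,[(np.round(r['position'],4).tolist(),round(r['conf'],2)) for r in optics.spot_point(n,c)][:5])
print(robot.sense()['time'])
E
```

```text
pics
{'time': 0.0, 'joint_positions': [-1.2341, 0.3595, 1.5114, 0.0, 1.2725, -0.1151], 'qvel': [-0.0002, -0.002, -0.0011, 0.0001, -0.0005, 0.0002], 'joint_efforts': [-0.001, -52.7625, -27.8619, -0.0003, 0.0129, 0.0], 'ee_pos': [0.2617, -0.5391, 0.2304], 'tcp_rot': [-0.0009, 0.9746, 0.224, -0.0001], 'ft_force': [-0.0327, -0.0454, -0.2105], 'ft_torque': [0.0007, 0.0444, 0.0337], 'grip_width': 0.0854} 0.0187
[[485.4961346    0.         308.79825146]
 [  0.         485.4961346  236.05992776]
 [  0.           0.           1.        ]] [-0.11303968  0.          0.          0.          0.        ] [[-0.738, -0.411, 0.536, -0.094], [-0.675, 0.444, -0.589, 0.723], [0.004, -0.796, -0.605, 0.863], [0.0, 0.0, 0.0, 1.0]]
scene tote [([0.5355, -0.1925, -0.0018], 0.87), ([0.5544, -0.1837, 0.0047], 0.31)]
scene pull [([0.4975, -0.2758, 0.0197], 0.87)]
scene low_corner [([0.5175, -0.101, 0.0009], 0.8)]
scene seat [([0.5784, 0.1116, 0.0028], 0.94), ([0.5467, -0.2307, 0.0031], 0.58)]
scene mouth [([0.7461, 0.2389, -0.002], 0.22)]
scene hinge_pin [([0.5015, 0.1949, 0.0158], 0.97)]
scene handle [([0.6832
[... 538 characters left out ...]
353  0.          0.          0.          0.        ] [[0.013, -0.997, 0.076, 0.506], [-1.0, -0.015, -0.022, -0.049], [0.023, -0.076, -0.997, 1.1], [0.0, 0.0, 0.0, 1.0]]
top tote [([0.5325, -0.1879, -0.0004], 0.91)]
top pull [([0.4964, -0.2733, 0.0222], 0.58), ([0.682, 0.0561, 0.0416], 0.49)]
top low_corner [([0.5161, -0.1068, 0.0016], 0.93)]
top seat []
top mouth []
top hinge_pin [([0.5005, 0.1928, 0.0161], 0.64)]
top handle [([0.6818, 0.0549, 0.0414], 0.57)]
top glass_jar []
top dust_blower []
top oil_cups [([0.75, 0.2352, 0.0008], 0.83)]
top wheel1 [([0.5496, -0.254, 0.0036], 0.58), ([0.5157, -0.2169, 0.0054], 0.53), ([0.5597, -0.1875, 0.0057], 0.52), ([0.5503, -0.2263, 0.0025], 0.48)]
1.2
```

View pics/scene0.png

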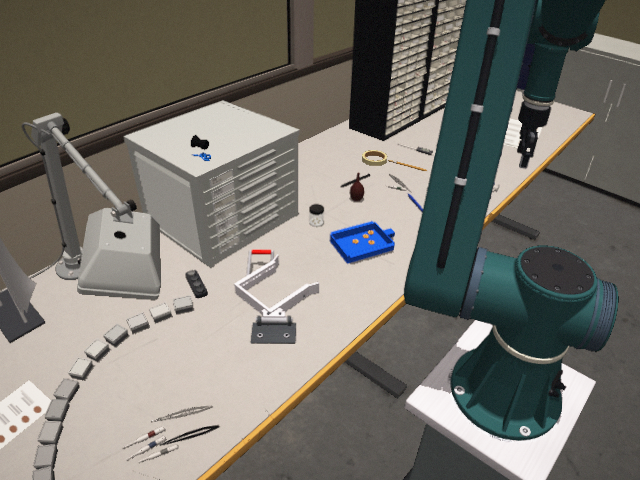

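View pics/top0.png

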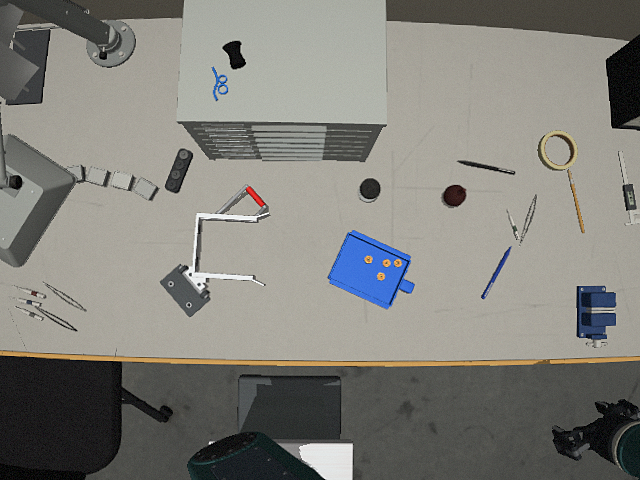

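The scene view shows the stand at about (265,300) and the blue tote at (362,242). In the top view the tote is at (370,268) with its pull at (406,286). The rails are at rows 217 and 278 and open to the right. The red handle is at (257,197) and the hinge plate at (186,290). The networks agree with this layout. Next I'll fit the tote and the rails from depth.

```bash
cat >> h.py <<'E'
def cloud(d):
    z=d['z_map']; v,u=np.mgrid[0:480,0:640]
    p=cv2.undistortPoints(np.stack([u.ravel(),v.ravel()],1).astype(np.float32).reshape(-1,1,2),d['camera_matrix'],d['dist_coeffs']).reshape(480,640,2)
    P=np.dstack([p[...,0]*z,p[...,1]*z,z]); T=np.array(d['world_from_camera'])
    W=P@T[:3,:3].T+T[:3,3]; W[z==0]=np.nan; return W
def proj(d,P):
    T=np.linalg.inv(d['world_from_camera']); 
    return cv2.projectPoints(np.array(P,float).reshape(-1,3),cv2.Rodrigues(T[:3,:3])[0],T[:3,3],d['camera_matrix'],np.array(d['dist_coeffs']))[0].reshape(-1,2)
def fr(o,yaw,P):
    c,s=np.cos(yaw),np.sin(yaw); P=np.array(P,float).reshape(-1,3)
    return np.c_[o[0]+c*P[:,0]-s*P[:,1], o[1]+s*P[:,0]+c*P[:,1], P[:,2]]
E
python3 - <<'E'
from h import *
d=shot('top','t1'); W=cloud(d); f=d['frame'].astype(int)
g=W[330:345,300:500].reshape(-1,3); print('bench z',np.nanmean(g[:,2]))
blue=(f[...,2]>f[...,0]+60)&(f[...,2]>90)
n,l,st,c=cv2.connectedComponentsWithStats(blue.astype(np.uint8)); 
for i in range(1,n):
    if st[i][4]>60: print(i,st[i],c[i],np.nanpercentile(W[l==i],[5,50,95],axis=0)[:,2])
red=(f[...,0]>150)&(f[...,1]<70)&(f[...,2]<70)
n,l2,st,c=cv2.connectedComponentsWithStats(red.astype(np.uint8))
for i in range(1,n):
    if st[i][4]>30: 
        q=W[l2==i]; print('red',st[i],np.nanmean(q,axis=0),np.nanmax(q[:,2])); m=q[:,:2]-np.nanmean(q[:,:2],axis=0); m=m[~np.isnan(m).any(1)]; w,V=np.linalg.eigh(m.T@m); print(np.degrees(np.arctan2(V[1,1],V[0,1])))
im=d['frame'][140:340,140:440]; cv2.imwrite('pics/t1crop.png',cv2.resize(im,None,fx=2.6,fy=2.6,interpolation=cv2.INTER_CUBIC)[:,:,::-1])
# heights in rail area
sel=(W[...,1]>0.0)&(W[...,1]<0.25)&(W[...,0]>0.45)&(W[...,0]<0.7)&(W[...,2]>0.028)&(W[...,2]<0.040)
ys,xs=np.nonzero(sel); print(len(ys)); 
for y0 in np.arange(0.03,0.24,0.01):
    k=sel&(W[...,1]>=y0)&(W[...,1]<y0+.01); x=np.sort(W[k][:,0]); print(round(y0,2),np.round(x[::max(1,len(x)//10)],3))
E
```

```text
bench z 6.033686502128355e-05
1 [212  67  16  34 165] [218.8969697   83.68484848] [0.29114221 0.29451939 0.29653894]
2 [ 328  230   87   79 3806] [369.15764582 269.97950604] [0.00025753 0.00439464 0.02993087]
3 [491 247  20  36 113] [500.30973451 265.2920354 ] [0.00529357 0.00919312 0.01294605]
red [246 187  19  20 115] [0.68364577 0.06007464 0.04818528] 0.05233320037292333
-138.50127891918967
1063
0.03 [0.495 0.497 0.644 0.647 0.647 0.647 0.649 0.649 0.649 0.649 0.651]
0.04 [0.495 0.497 0.499 0.501 0.643 0.644 0.647 0.649 0.652 0.653 0.655 0.657]
0.05 [0.501 0.503 0.503 0.634 0.635 0.64  0.64  0.642 0.643 0.647 0.654]
0.06 [0.503 0.505 0.507 0.509 0.511 0.513 0.633 0.636 0.638 0.64  0.642 0.645]
0.07 [0.505 0.507 0.509 0.511 0.513 0.634 0.636 0.638 0.64  0.64  0.642]
0.08 [0.507 0.507 0.509 0.511 0.513 0.515 0.635 0.637 0.639 0.64  0.642 0.694]
0.09 [0.507 0.509 0.511 0.513 0.635 0.637 0.64  0.643 0.688 0.692]
0.1 [0.506 0.509 0.511 0.515 0.635 0.637 0.641 0.644 0.679 0.683 0.685 0.691]
0.11 [0.508 0.511 0.513 0.515 0.637 0.639 0.641 0.668 0.673 0.675 0.679]
0.12 [0.508 0.51  0.512 0.515 0.517 0.636 0.639 0.641 0.643 0.645 0.668]
0.13 [0.508 0.508 0.51  0.512 0.515 0.517 0.637 0.639 0.641 0.641 0.643 0.645]
0.14 [0.508 0.51  0.512 0.514 0.516 0.517 0.637 0.639 0.641 0.643 0.645 0.648]
0.15 [0.51  0.51  0.512 0.514 0.516 0.638 0.641 0.641 0.643 0.645]
0.16 [0.473 0.491 0.501 0.505 0.51  0.512 0.514 0.518 0.639 0.641 0.645 0.647]
0.17 [0.473 0.488 0.492 0.497 0.501 0.505 0.512 0.514 0.518 0.64  0.645]
0.18 [0.488 0.507 0.518 0.539 0.557 0.573 0.586 0.602 0.615 0.63  0.643]
0.19 [0.499 0.505 0.509 0.513 0.516 0.52  0.522 0.526 0.529 0.533 0.548 0.561]
0.2 [0.509 0.511 0.511 0.513 0.515 0.515 0.518 0.518 0.52  0.52  0.52  0.52
 0.531 0.533]
0.21 [0.524]
0.22 []
0.23 []
```

View pics/t1crop.png

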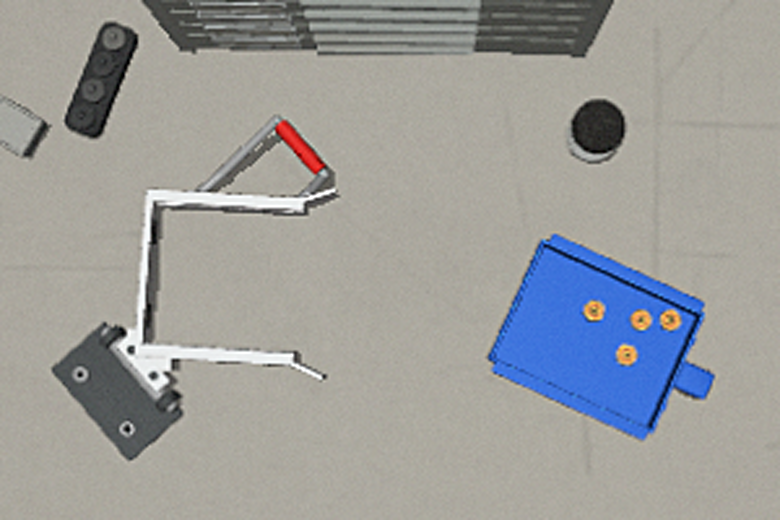

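```bash
cat >> h.py <<'E'
def plane(d,uv,z):
    p=cv2.undistortPoints(np.array(uv,np.float32).reshape(-1,1,2),d['camera_matrix'],d['dist_coeffs']).reshape(-1,2)
    T=np.array(d['world_from_camera']); r=np.c_[p,np.ones(len(p))]@T[:3,:3].T
    return T[:3,3]+r*((z-T[2,3])/r[:,2])[:,None]
from scipy.optimize import minimize
def softfit(d,mask,polys,o0,roi,nz=0):
    # polys: list of (N,3) polygons in body frame; fit o(x,y),yaw maximising overlap with soft mask
    u0,u1,v0,v1=roi; S=4
    m=cv2.resize(mask[v0:v1,u0:u1].astype(np.float32),None,fx=S,fy=S,interpolation=cv2.INTER_LINEAR)
    def cost(q):
        im=np.zeros(m.shape,np.float32)
        for P in polys:
            uv=proj(d,fr(q[:2]/1000,q[2]/100,P)); uv=(uv-[u0,v0]+.5)*S-.5
            cv2.fillPoly(im,[np.round(uv*16).astype(np.int32)],1.0,shift=4)
        im=cv2.GaussianBlur(im,(0,0),S*.6); return float(((im-m)**2).sum())
    x=np.array([o0[0]*1000,o0[1]*1000,o0[2]*100])
    for k in (6,2):
        r=minimize(cost,x,method='Nelder-Mead',options=dict(initial_simplex=[x,x+[k,0,0],x+[0,k,0],x+[0,0,k]])); x=r.x
    return np.array([x[0]/1000,x[1]/1000,x[2]/100]),r.fun/S/S
E
cat > fit.py <<'E'
from h import *
def rect(a,b,c,e,z): return np.array([[a,c,z],[b,c,z],[b,e,z],[a,e,z]])/1000.
def tote_fit(d,o0,roi):
    f=d['frame'].astype(float)
    blue=np.clip((f[...,2]-f[...,0]-20)/60,0,1)
    gold=(f[...,0]>f[...,2]+40)&(f[...,0]>120)
    b=((blue>.5)|cv2.dilate(gold.astype(np.uint8),np.ones((3,3))).astype(bool))
    b=cv2.morphologyEx(b.astype(np.uint8),cv2.MORPH_CLOSE,np.ones((5,5))); 
    return softfit(d,np.maximum(b,blue),[rect(-75,75,-55,55,28),rect(-71,69,-63,63,28),rect(-104,-75,-12,12,27)],o0,roi)
E
python3 - <<'E'
from fit import *
d=optics.get_image('top'); f=d['frame'].astype(float)
t,c=tote_fit(d,(0.534,-.19,np.radians(66.5)),(315,430,220,320)); print('tote',t,np.degrees(t[2]),c)
print('pull',fr(t[:2],t[2],[-.092,0,.02]),'lowc',fr(t[:2],t[2],[.072,.052,.003]))
white=np.clip((f.min(2)-185)/40,0,1)
cv2.imwrite('pics/wh.png',cv2.resize((white[170:330,150:290]*255).astype(np.uint8),None,fx=4,fy=4))
s=None
for hi in (75,77,79,81):
    s,c=softfit(d,white,[rect(-50,hi,58,69,35),rect(-50,hi,-69,-58,35),rect(75,hi,-69,69,35)],(0.5765,.113,np.radians(87)),(192,262,205,290)); print(hi,s,np.degrees(s[2]),c)
print('hinge',fr(s[:2],s[2],[.08,.08,.016]),'handle',fr(s[:2],s[2],[-.045,-.110,.042]))
v=d['frame'].copy()
for o,P in [(t,rect(-75,75,-55,55,28)),(t,rect(-71,69,-63,63,28)),(t,rect(-104,-75,-12,12,27)),(s,rect(-50,75,58,69,35)),(s,rect(-50,75,-69,-58,35))]:pass
crop=cv2.resize(v[170:330,150:430],None,fx=2.8,fy=2.8,interpolation=cv2.INTER_CUBIC)
for o,P in [(t,rect(-75,75,-55,55,28)),(t,rect(-71,69,-63,63,28)),(t,rect(-104,-75,-12,12,27)),(s,rect(-50,75,58,69,35)),(s,rect(-50,75,-69,-58,35)),(s,np.array([[80,80,16],[-45,-110,42],[-45,-110,42]])/1000)]:
    uv=(proj(d,fr(o[:2],o[2],P))-[150,170]+.5)*2.8-.5
    cv2.polylines(crop,[np.round(uv*16).astype(np.int32)],True,(0,255,0),1,shift=4)
cv2.imwrite('pics/fit1.png',crop[:,:,::-1])
E
```

```text
tote [ 0.53235244 -0.18790331  1.15360044] 66.096436430688 13.549385070800781
pull [[ 0.49507418 -0.27201236  0.02      ]] lowc [[ 0.51398683 -0.10100852  0.003     ]]
75 [0.57574241 0.11292036 1.53542763] 87.97352273760194 241.69076538085938
77 [0.57593094 0.11222102 1.53307788] 87.83889222721719 177.6087188720703
79 [0.5759405  0.11049587 1.53325222] 87.84888106474078 155.89788818359375
81 [0.57590726 0.10977987 1.53379112] 87.87975782468962 160.161865234375
hinge [[0.49892177 0.19268484 0.016     ]] handle [[0.68416709 0.06074103 0.042     ]]
```

View pics/fit1.png

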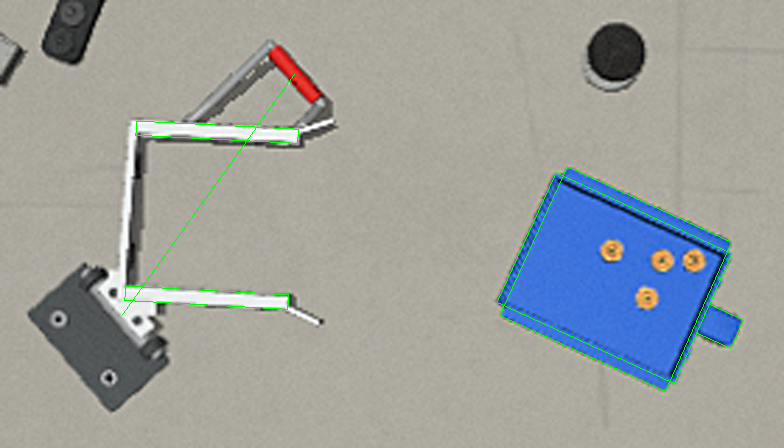

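View pics/wh.png

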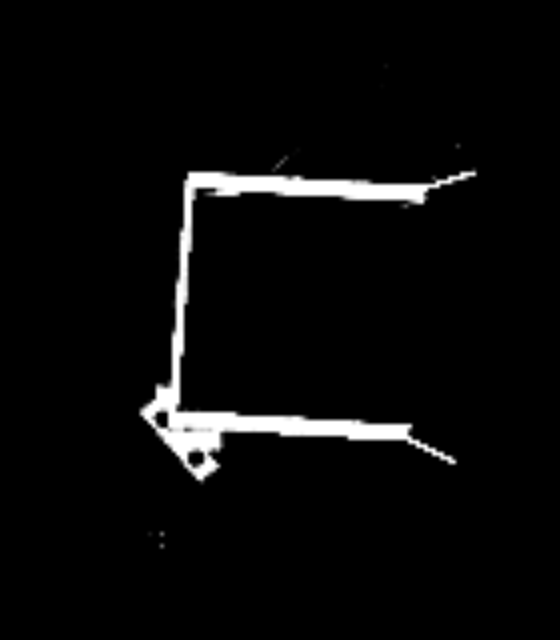

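```bash
cat >> h.py <<'E'
def rel(pos,yawy_deg,s=None,tilt=None):
    """tool pointing down, tool y at world heading yawy_deg; gives turn(deg) & shift in tool axes"""
    s=s or robot.sense(); R0=Rq(s['tcp_rot']); a=np.radians(yawy_deg)
    y=np.array([np.cos(a),np.sin(a),0]); z=np.array([0,0,-1.]); x=np.cross(y,z)
    R1=R.from_matrix(np.c_[x,y,z]); rv=(R0.inv()*R1).as_rotvec(degrees=True)
    sh=R0.inv().apply(np.array(pos)-s['ee_pos']); print('turn',np.round(rv,2),'shift',np.round(sh,4)); return rv,sh
def st():
    s=robot.sense(); print({k:np.round(s[k],4).tolist() for k in ['time','ee_pos','joint_positions','ft_force','ft_torque','grip_width']},'yawy',np.degrees(np.arctan2(*Rq(s['tcp_rot']).as_matrix()[[1,0],1]))); return s
E
python3 -c "
from h import *
st(); rel([.495,-.272,.07],-23.9); rel([.495,-.272,.006],-23.9)"
```

```text
{'time': 1.3, 'ee_pos': [0.2619, -0.5398, 0.2313], 'joint_positions': [-1.2341, 0.3588, 1.5104, -0.0001, 1.2725, -0.1151], 'ft_force': [0.3046, 0.6772, -0.2505], 'ft_torque': [-0.0014, -0.0102, 0.0256], 'grip_width': 0.0855} yawy -64.11074527633397
turn [-1.000e-02 -0.000e+00 -4.021e+01] shift [ 0.3266 -0.1391  0.1613]
turn [-1.000e-02 -0.000e+00 -4.021e+01] shift [ 0.3266 -0.1391  0.2253]
```

```bash
python3 -m crank '[[[0,0,-4],[0.03,-0.013,0.012],0.7],[[0,0,-8],[0.06,-0.026,0.028],0.7],[[0,0,-12],[0.09,-0.04,0.044],0.7],[[0,0,-16],[0.12,-0.053,0.06],0.7],[[0,0,-20],[0.155,-0.067,0.077],0.7],[[0,0,-24],[0.19,-0.081,0.094],0.7],[[0,0,-28],[0.225,-0.096,0.111],0.7],[[0,0,-32],[0.26,-0.11,0.128],0.7],[[0,0,-36],[0.295,-0.125,0.145],0.7],[[0,0,-40.2],[0.3266,-0.1391,0.1613],0.7],[[0,0,-40.2],[0.3266,-0.1391,0.1613],0.7],[[0,0,-40.2],[0.3266,-0.1391,0.1613],0.7]]'
python3 - <<'E'
from h import *
d=shot('top','t2'); cv2.imwrite('pics/t2c.png',cv2.resize(d['frame'][200:330,300:480],None,fx=4,fy=4)[:,:,::-1]); d=shot('scene','s2'); cv2.imwrite('pics/s2c.png',cv2.resize(d['frame'][170:300,310:470],None,fx=4,fy=4)[:,:,::-1]); st(); rel([.495,-.272,.006],-23.9)
E
```

```text
time: 2.3
ee_pos: [0.4954, -0.27, 0.069]
tcp_rot: [-0.001, 0.837, 0.547, -0.0]
ft_force: [-0.4, -0.3, 0.2]
grip_width: 0.0598
{'time': 2.4, 'ee_pos': [0.4951, -0.2725, 0.0702], 'joint_positions': [-0.6251, 0.5013, 1.748, -0.0005, 0.892, -0.2074], 'ft_force': [-0.6895, -0.4562, -0.409], 'ft_torque': [-0.0217, -0.0066, 0.0378], 'grip_width': 0.0599} yawy -23.919205251817502
turn [ 0.02  0.03 -0.02] shift [ 0.0005 -0.0003  0.0642]
```

View pics/t2c.png

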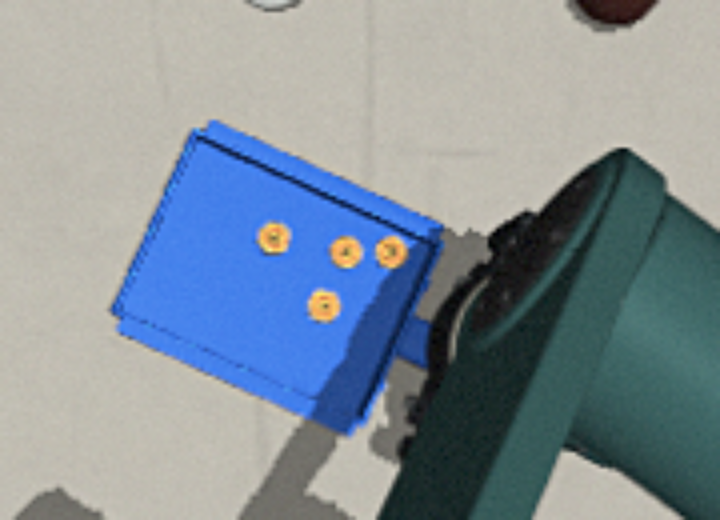

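View pics/s2c.png

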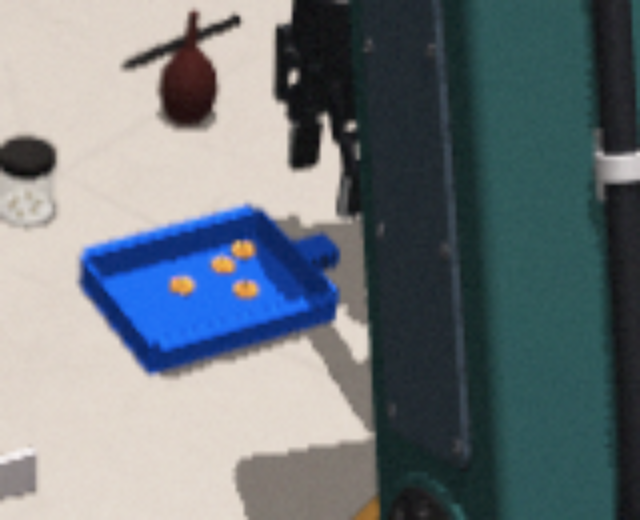

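The fingers straddle the pull, which sits at about (412,345) in the top crop. Next I go down and pinch.

```bash
python3 -m crank '[[[0,0,0],[0,0,0.02],0.7],[[0,0,0],[0,0,0.04],0.7],[[0,0,0],[0,0,0.056],0.7],[[0,0,0],[0,0,0.066],0.7],[[0,0,0],[0,0,0.066],0.7],[[0,0,0],[0,0,0.066],0],[[0,0,0],[0,0,0.066],0],[[0,0,0],[0,0,0.066],0],[[0,0,0],[0,0,0.066],0],[[0,0,0],[0,0,0.066],0],[[0,0,0],[0,0,0.066],0],[[0,0,0],[0,0,0.066],0]]'
python3 - <<'E'
from fit import *
d=shot('top','t3'); cv2.imwrite('pics/t3c.png',cv2.resize(d['frame'][200:330,300:480],None,fx=4,fy=4)[:,:,::-1]); s=st()
from fit import *
f=d['frame'].astype(float)
print(np.round(optics.spot_point('tote','top')[0]['position'],4))
E
```

```text
time: 3.4
ee_pos: [0.4958, -0.2729, 0.0053]
tcp_rot: [0.001, 0.838, 0.545, 0.0]
ft_force: [-1.5, -1.6, 5.4]
grip_width: 0.0225
{'time': 3.45, 'ee_pos': [0.4958, -0.2729, 0.0053], 'joint_positions': [-0.6249, 0.6006, 1.7858, -0.0006, 0.7528, -0.2074], 'ft_force': [-1.5391, -1.645, 5.8182], 'ft_torque': [-0.1636, 0.3095, -0.0415], 'grip_width': 0.0229} yawy -23.896740875375635
[ 0.5327 -0.1877 -0.0009]
```

View pics/t3c.png

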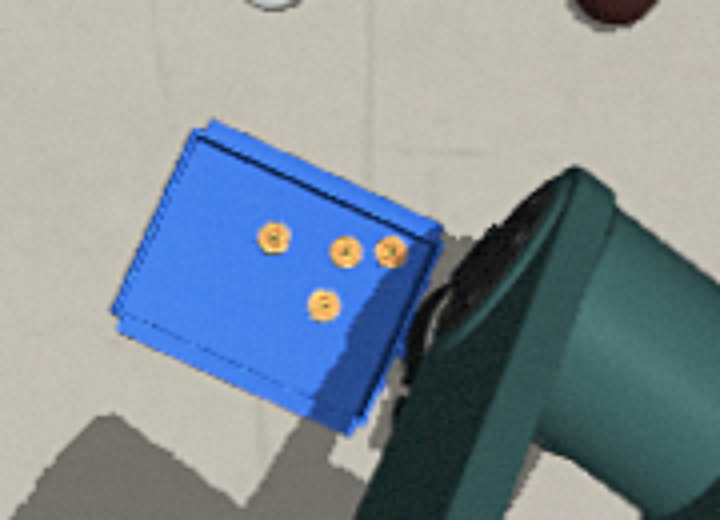

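```bash
python3 -m crank '[[[0,0,-0.5],[0.002,0,-0.001],0],[[0,0,-1.5],[0.007,0,-0.001],0],[[0,0,-3],[0.015,0.001,-0.001],0],[[0,0,-4.5],[0.025,0.002,-0.001],0],[[0,0,-6],[0.035,0.003,-0.001],0],[[0,0,-7.5],[0.045,0.005,-0.001],0],[[0,0,-9],[0.055,0.006,-0.001],0],[[0,0,-10.5],[0.065,0.007,-0.001],0],[[0,0,-12],[0.075,0.008,-0.001],0],[[0,0,-13.5],[0.085,0.009,-0.001],0],[[0,0,-15],[0.095,0.01,-0.001],0],[[0,0,-16.5],[0.105,0.011,-0.001],0],[[0,0,-18],[0.115,0.0125,-0.001],0],[[0,0,-19.5],[0.124,0.0135,-0.001],0],[[0,0,-20.7],[0.131,0.0145,-0.001],0],[[0,0,-21.5],[0.137,0.015,-0.001],0],[[0,0,-21.75],[0.139,0.015,-0.001],0],[[0,0,-21.75],[0.139,0.015,-0.001],0],[[0,0,-21.75],[0.139,0.015,-0.001],0]]'
python3 - <<'E'
from fit import *
d=shot('top','t4'); cv2.imwrite('pics/t4c.png',cv2.resize(d['frame'][170:330,150:430],None,fx=2.8,fy=2.8)[:,:,::-1]); s=st()
t,c=tote_fit(d,(0.5695,-.0594,np.radians(87.85)),(265,352,210,320)); print('tote',t,np.degrees(t[2]),c)
E
```

```text
time: 5.08
ee_pos: [0.5662, -0.1495, 0.0053]
tcp_rot: [0.0, 0.72, 0.694, 0.001]
ft_force: [0.5, 1.7, 4.7]
grip_width: 0.0227
{'time': 5.1333, 'ee_pos': [0.5662, -0.1496, 0.0053], 'joint_positions': [-0.3769, 0.6187, 1.7389, 0.0015, 0.783, -0.3421], 'ft_force': [1.1639, 1.7046, 5.2091], 'ft_torque': [0.1854, -0.2677, 0.0293], 'grip_width': 0.0229} yawy -2.0553491892456677
tote [ 0.56824067 -0.05605652  1.55506701] 89.09877630751248 761.4180908203125
```

View pics/t4c.png

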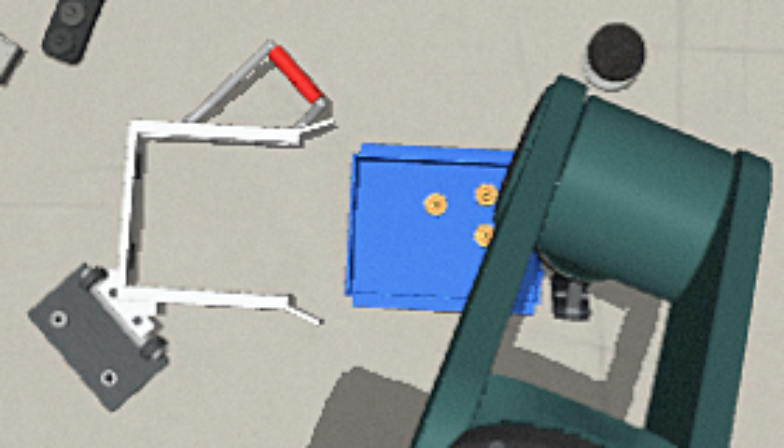

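Run:
```python
from fit import *
d=optics.get_image('top')
t,c=tote_fit(d,(0.5695,-.0570,np.radians(87.85)),(265,314,210,290)); print('tote',t,np.degrees(t[2]),c)
s=np.array([.5759,.1105]); a=np.radians(87.85); u=np.array([np.cos(a),np.sin(a)]);n=np.array([-u[1],u[0]])
print('tote in seat',(t[:2]-s)@u,(t[:2]-s)@n, 'tcp in seat',(np.array(robot.sense()['ee_pos'])[:2]-s)@u,(np.array(robot.sense()['ee_pos'])[:2]-s)@n)
```

```text
tote [ 0.56828122 -0.05699418  1.54443981] 88.48988288305478 24.20857048034668
tote in seat -0.16766209409731475 0.001329746571503942 tcp in seat -0.260228221246075 -2.892419503979987e-05
```

```bash
python3 -m crank '[[[0,0,0.3],[0.002,0,0],0],[[0,0,0.6],[0.006,0,0],0],[[0,0,0.6],[0.011,0,0],0],[[0,0,0.6],[0.016,0,0],0],[[0,0,0.6],[0.021,0,0],0],[[0,0,0.6],[0.026,0,0],0],[[0,0,0.6],[0.031,0,0],0],[[0,0,0.6],[0.036,0,0],0],[[0,0,0.6],[0.041,0,0],0],[[0,0,0.6],[0.046,0,0],0],[[0,0,0.6],[0.051,0,0],0],[[0,0,0.6],[0.056,0,0],0],[[0,0,0.6],[0.061,0,0],0],[[0,0,0.6],[0.066,0,0],0],[[0,0,0.6],[0.07,0,0],0],[[0,0,0.6],[0.07,0,0],0]]'
python3 - <<'E'
from fit import *
d=shot('top','t5'); cv2.imwrite('pics/t5c.png',cv2.resize(d['frame'][170:330,150:430],None,fx=2.8,fy=2.8)[:,:,::-1]); s=st()
E
```

```text
time: 6.52
ee_pos: [0.5685, -0.0795, 0.0053]
tcp_rot: [0.0, 0.723, 0.691, 0.0]
ft_force: [0.2, 1.1, 6.2]
grip_width: 0.0228
{'time': 6.5667, 'ee_pos': [0.5685, -0.0795, 0.0054], 'joint_positions': [-0.2598, 0.6083, 1.7658, 0.0013, 0.7667, -0.2145], 'ft_force': [0.7475, 1.9705, 5.4116], 'ft_torque': [0.2759, -0.1964, 0.0136], 'grip_width': 0.0228} yawy -2.6504763670306835
```

View pics/t5c.png

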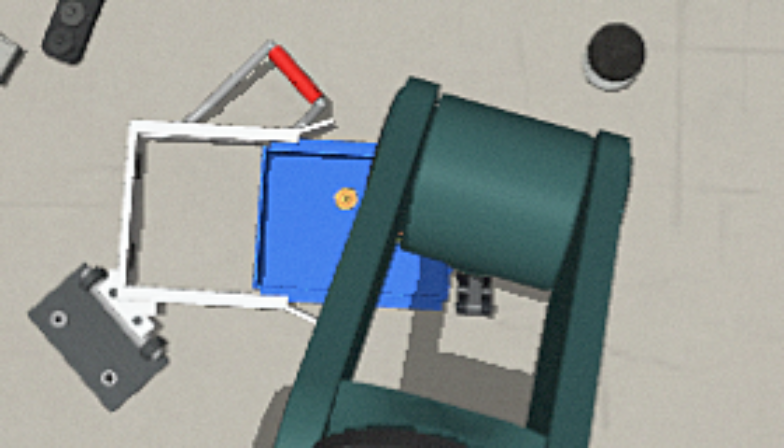

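```bash
python3 -m crank '[[[0,0,0],[0.003,0,0],0],[[0,0,0],[0.008,0,0],0],[[0,0,0],[0.013,0,0],0],[[0,0,0],[0.018,0,0],0],[[0,0,0],[0.023,0,0],0],[[0,0,0],[0.028,0,0],0],[[0,0,0],[0.033,0,0],0],[[0,0,0],[0.038,-0.0003,0],0],[[0,0,0],[0.043,-0.0003,0],0],[[0,0,0],[0.048,-0.0004,0],0],[[0,0,0],[0.053,-0.0004,0],0],[[0,0,0],[0.058,-0.0005,0],0],[[0,0,0],[0.063,-0.0005,0],0],[[0,0,0],[0.068,-0.0006,0],0],[[0,0,0],[0.073,-0.0006,0],0],[[0,0,0],[0.078,-0.0007,0],0],[[0,0,0],[0.083,-0.0007,0],0],[[0,0,0],[0.086,-0.0008,0],0],[[0,0,0],[0.088,-0.0008,0],0]]'
python3 - <<'E'
from fit import *
d=shot('top','t6'); cv2.imwrite('pics/t6c.png',cv2.resize(d['frame'][170:330,150:430],None,fx=2.8,fy=2.8)[:,:,::-1]); s=st()
E
```

```text
time: 8.15
ee_pos: [0.5716, 0.008, 0.0053]
tcp_rot: [0.0, 0.723, 0.691, 0.0]
ft_force: [1.0, -2.8, 6.8]
grip_width: 0.0227
{'time': 8.2, 'ee_pos': [0.5717, 0.0083, 0.0053], 'joint_positions': [-0.1065, 0.6062, 1.7711, 0.0003, 0.7635, -0.0608], 'ft_force': [-0.109, -0.2115, 5.8854], 'ft_torque': [-0.1435, -0.1368, 0.0276], 'grip_width': 0.0231} yawy -2.6322733463448316
```

View pics/t6c.png

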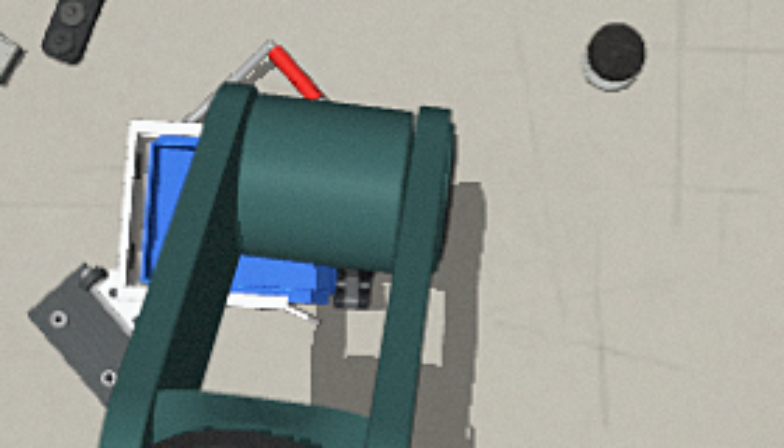

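```bash
python3 -m crank '[[[0,0,0],[0.003,0,0],0],[[0,0,0],[0.005,0,0],0],[[0,0,0],[0.0065,0,0],0],[[0,0,0],[0.008,0,0],0],[[0,0,0],[0.009,0,0],0],[[0,0,0],[0.010,0,0],0],[[0,0,0],[0.010,0,0],0]]'
```

```text
time: 8.78
ee_pos: [0.5721, 0.0177, 0.0053]
tcp_rot: [0.0, 0.723, 0.691, 0.0]
ft_force: [-0.6, -2.1, 6.1]
grip_width: 0.0231
```

```bash
python3 -m crank '[[[0,0,0],[0.001,0,0],0],[[0,0,0],[0.002,0,0],0],[[0,0,0],[0.002,0,0],0]]';  python3 -m crank '[[[0,0,0],[0.001,0,0],0],[[0,0,0],[0.002,0,0],0],[[0,0,0],[0.002,0,0],0]]'
```

```text
time: 9.03
ee_pos: [0.5722, 0.0177, 0.0054]
tcp_rot: [0.001, 0.723, 0.691, -0.001]
ft_force: [-0.7, -11.6, 6.7]
grip_width: 0.0228
time: 9.28
ee_pos: [0.5721, 0.0177, 0.0053]
tcp_rot: [0.002, 0.723, 0.691, -0.002]
ft_force: [-1.4, -22.4, 6.0]
grip_width: 0.0227
```

```bash
python3 -m crank '[[[0,0,0],[-0.0015,0,0],0],[[0,0,0],[-0.003,0,0],0],[[0,0,0],[-0.003,0,0],0.6],[[0,0,0],[-0.003,0,0],0.6],[[0,0,0],[-0.003,0,0],0.6],[[0,0,0],[-0.003,0,0],0.6],[[0,0,0],[-0.003,0,-0.01],0.6],[[0,0,0],[-0.003,0,-0.035],0.6],[[0,0,0],[-0.003,0,-0.07],0.6],[[0,0,0],[-0.003,0,-0.11],0.6],[[0,0,0],[-0.043,0,-0.13],0.6],[[0,0,0],[-0.083,0,-0.15],0.6],[[0,0,0],[-0.123,0,-0.17],0.6],[[0,0,0],[-0.163,0,-0.18],0.6],[[0,0,0],[-0.203,0,-0.18],0.6],[[0,0,0],[-0.203,0,-0.18],0.6]]'
python3 - <<'E'
from fit import *
d=shot('top','t7'); cv2.imwrite('pics/t7c.png',cv2.resize(d['frame'][170:330,150:430],None,fx=2.8,fy=2.8)[:,:,::-1]); s=st()
for n in ['seat','tote','hinge_pin','handle','low_corner']:
  for c in ['top','scene']:
    print(n,c,[(np.round(r['position'],4).tolist(),round(r['conf'],2)) for r in optics.spot_point(n,c)][:2])
d=shot('scene','s7'); cv2.imwrite('pics/s7c.png',cv2.resize(d['frame'][220:360,180:380],None,fx=4,fy=4)[:,:,::-1])
E
```

```text
time: 10.62
ee_pos: [0.563, -0.1884, 0.1875]
tcp_rot: [0.003, 0.725, 0.689, -0.0]
ft_force: [0.5, -0.0, 0.1]
grip_width: 0.0513
{'time': 10.6667, 'ee_pos': [0.5625, -0.1866, 0.1866], 'joint_positions': [-0.436, 0.3895, 1.5824, -0.0015, 1.1664, -0.3832], 'ft_force': [0.2205, -1.2183, 0.4058], 'ft_torque': [-0.0079, 0.0194, 0.0018], 'grip_width': 0.0512} yawy -2.9930687088509496
seat top []
seat scene [([0.5779, 0.1073, 0.0008], 0.83), ([0.7446, 0.24, -0.0016], 0.19)]
tote top [([0.577, 0.1107, -0.0013], 0.88), ([0.7504, 0.2384, 0.0005], 0.37)]
tote scene [([0.531, -0.1902, -0.0015], 0.75)]
hinge_pin top [([0.501, 0.1923, 0.0132], 0.68)]
hinge_pin scene [([0.501, 0.1979, 0.0177], 0.57)]
handle top [([0.6834, 0.0581, 0.0402], 0.69)]
handle scene [([0.6838, 0.0591, 0.0406], 0.68)]
low_corner top [([0.532, 0.1822, 0.0016], 0.67)]
low_corner scene [([0.514, -0.1046, 0.0033], 0.96), ([0.7024, -0.1832, 0.0006], 0.19)]
```

View pics/t7c.png

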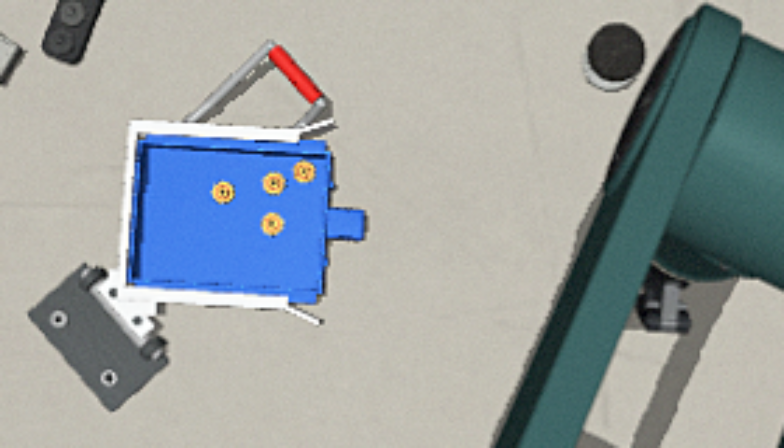

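View pics/s7c.png

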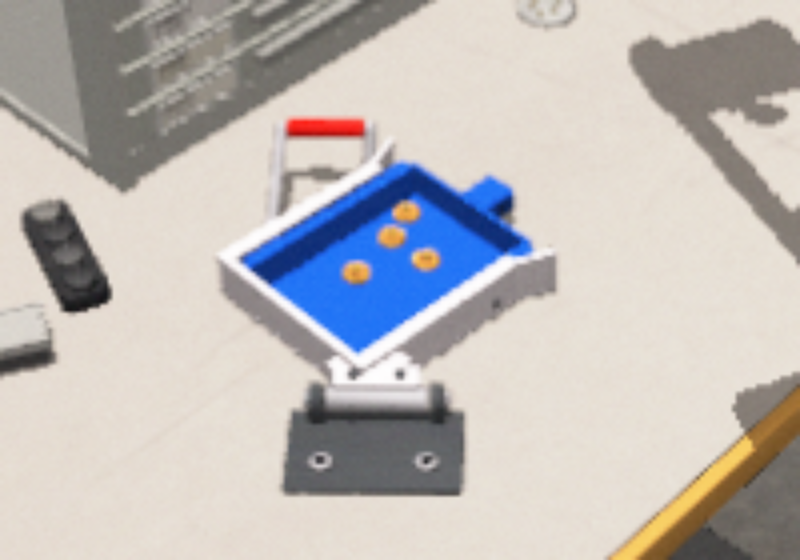

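Run:
```python
from fit import *
d=optics.get_image('top'); f=d['frame'].astype(int); W=cloud(d)
red=(f[...,0]>130)&(f[...,1]<90)&(f[...,2]<90); red[:180]=0; red[215:]=0; red[:,:235]=0; red[:,275:]=0
v,u=np.nonzero(red); P=plane(d,np.c_[u,v],.046); c=P.mean(0); m=P[:,:2]-c[:2]; w,V=np.linalg.eigh(m.T@m); e=m@V[:,1]; print('handle',c,np.degrees(np.arctan2(V[1,1],V[0,1])),np.ptp(e),len(u))
t,cst=tote_fit(d,(0.577,.1107,np.radians(87.85)),(194,285,220,276)); print('tote',t,np.degrees(t[2]),cst)
k=(W[...,1]>-.1)&(W[...,1]<.2)&(W[...,2]>.03)&(W[...,0]>.72)
for y0 in np.arange(-.1,.2,.05):
    kk=k&(W[...,1]>y0)&(W[...,1]<y0+.05); print(round(y0,2),W[kk][:,0].min() if kk.any() else None)
st(); rel([.684,.0595,.12],-47.2); rel([.684,.0595,.024],-47.2)
```

```text
handle [0.68377428 0.06007553 0.046     ] -138.075183344763 0.05066095230701363 133
tote [0.57843773 0.11002523 1.50220374] 86.06993435937585 44.373111724853516
-0.1 0.7594930858723443
-0.05 0.7592826524273995
0.0 0.7588673476478559
0.05 0.7681799163582395
0.1 0.7674030760957098
0.15 0.768985614488923
0.2 None
{'time': 11.2667, 'ee_pos': [0.5622, -0.1813, 0.1849], 'joint_positions': [-0.429, 0.3902, 1.5857, 0.0001, 1.1659, -0.3817], 'ft_force': [-0.3993, -0.529, -0.3998], 'ft_torque': [-0.0228, 0.0331, 0.0083], 'grip_width': 0.0513} yawy -2.7134721612125405
turn [-1.000e-02 -1.000e-02  4.449e+01] shift [0.2463 0.1103 0.065 ]
turn [-1.000e-02 -1.000e-02  4.449e+01] shift [0.2463 0.1103 0.161 ]
```

Run:
```python
from h import *
s=robot.sense(); e=np.array(s['ee_pos']); r=np.hypot(*e[:2]); ur=e[:2]/r; ut=np.array([-ur[1],ur[0]])
for c in ['top','scene']:
    d=optics.get_image(c); W=cloud(d)
    k=(np.hypot(W[...,0]-e[0],W[...,1]-e[1])<.3)&(W[...,2]>.06)&(W[...,0]<.70)
    Q=W[k]-[e[0],e[1],0]
    for z0 in np.arange(.06,.8,.06):
        q=Q[(Q[:,2]>z0)&(Q[:,2]<z0+.06)]
        if len(q)>5: a=q[:,:2]@ur;b=q[:,:2]@ut; print(c,round(z0,2),len(q),'radial',np.round(np.percentile(a,[0,1,99,100]),3),'tang',np.round(np.percentile(b,[0,1,99,100]),3))
```

```text
top 0.06 74 radial [0.117 0.161 0.189 0.19 ] tang [-0.155 -0.154 -0.087  0.039]
top 0.18 11 radial [-0.056 -0.055 -0.035 -0.035] tang [-0.006 -0.006 -0.002 -0.002]
top 0.24 295 radial [-0.069 -0.068 -0.035 -0.033] tang [-0.029 -0.028 -0.     0.   ]
top 0.3 35 radial [-0.041 -0.04  -0.036 -0.036] tang [-0.018 -0.018  0.011  0.012]
top 0.36 106 radial [-0.041 -0.041 -0.032 -0.032] tang [-0.023 -0.021  0.018  0.019]
top 0.42 134 radial [-0.039 -0.039 -0.029 -0.028] tang [-0.015 -0.013  0.023  0.024]
top 0.48 113 radial [-0.067 -0.065  0.003  0.01 ] tang [-0.04  -0.039  0.064  0.065]
top 0.54 8216 radial [-0.188 -0.159  0.041  0.05 ] tang [-0.065 -0.056  0.073  0.081]
top 0.6 8747 radial [-0.224 -0.202  0.018  0.026] tang [-0.062 -0.057  0.082  0.084]
top 0.66 12622 radial [-0.252 -0.233 -0.128 -0.118] tang [-0.044 -0.039  0.082  0.087]
top 0.72 2606 radial [-0.246 -0.238 -0.208 -0.206] tang [-0.005  0.003  0.085  0.086]
scene 0.06 26 radial [0.18  0.18  0.191 0.191] tang [-0.147 -0.147 -0.133 -0.131]
scene 0.18 323 radial [-0.06  -0.058  0.046  0.052] tang [-0.028 -0.021  0.025  0.028]
scene 0.24 829 radial [-0.072 -0.067  0.058  0.063] tang [-0.032 -0.028  0.028  0.03 ]
scene 0.3 626 radial [-0.042 -0.04   0.018  0.031] tang [-0.041 -0.03   0.037  0.038]
scene 0.36 680 radial [-0.044 -0.042  0.014  0.024] tang [-0.035 -0.028  0.038  0.04 ]
scene 0.42 822 radial [-0.043 -0.04   0.028  0.034] tang [-0.028 -0.025  0.037  0.039]
scene 0.48 826 radial [-0.07  -0.055  0.031  0.046] tang [-0.044 -0.041  0.064  0.066]
scene 0.54 1207 radial [-0.182 -0.173  0.04   0.054] tang [0.05  0.053 0.078 0.081]
scene 0.6 887 radial [-0.177 -0.174 -0.005  0.017] tang [0.054 0.059 0.079 0.081]
scene 0.66 23 radial [-0.156 -0.155 -0.131 -0.129] tang [0.073 0.073 0.079 0.079]
```

View pics/s7.png

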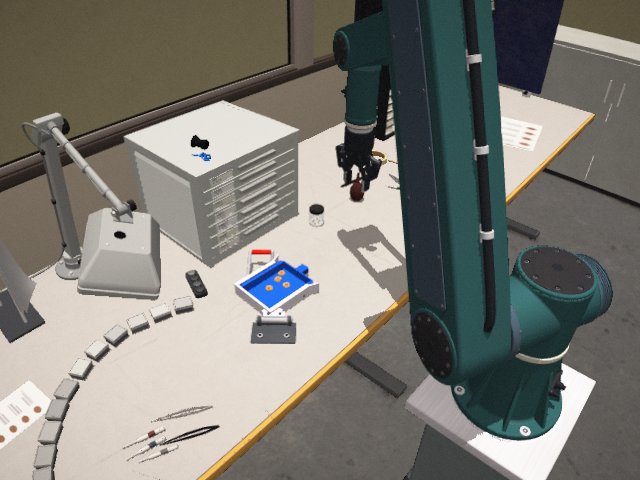

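```bash
cat >> h.py <<'E'
def relt(grasp,yawy_deg,tilt,back=0.,s=None):
    s=s or robot.sense(); R0=Rq(s['tcp_rot']); a=np.radians(yawy_deg)
    y=np.array([np.cos(a),np.sin(a),0]); z=np.array([0,0,-1.]); x=np.cross(y,z)
    R1=R.from_matrix(np.c_[x,y,z])*R.from_rotvec([tilt,0,0],degrees=True); z1=R1.as_matrix()[:,2]
    tcp=np.array(grasp)+(robot.hold_point_z-back)*z1
    rv=(R0.inv()*R1).as_rotvec(degrees=True); sh=R0.inv().apply(tcp-s['ee_pos']); print('tcp',tcp,'turn',np.round(rv,2),'shift',np.round(sh,4))
E
python3 -c "
from h import *
relt([.684,.060,.043],-47.2,-10,.10)
relt([.684,.060,.043],-47.2,-10,.0)"
```

```text
tcp [0.67440792 0.0703585  0.12306487] turn [-9.5  -3.88 44.35] shift [0.2571 0.1001 0.0619]
tcp [0.6862063  0.05761742 0.0245841 ] turn [-9.5  -3.88 44.35] shift [0.2449 0.1125 0.1604]
```

```bash
python3 -m crank '[[[-0.7,-0.3,3.3],[0.02,0.008,0.0],0.35],[[-1.5,-0.6,7],[0.042,0.017,0.0],0.35],[[-2.3,-0.9,10.6],[0.065,0.026,0.0],0.35],[[-3.1,-1.3,14.4],[0.088,0.035,0.0],0.35],[[-3.9,-1.6,18.2],[0.111,0.044,0.005],0.35],[[-4.7,-1.9,22],[0.134,0.053,0.01],0.35],[[-5.5,-2.3,25.8],[0.157,0.062,0.02],0.35],[[-6.3,-2.6,29.6],[0.18,0.071,0.03],0.35],[[-7.2,-2.9,33.4],[0.203,0.08,0.04],0.35],[[-8,-3.3,37.2],[0.226,0.089,0.05],0.35],[[-8.8,-3.6,41],[0.245,0.096,0.058],0.35],[[-9.5,-3.88,44.35],[0.2571,0.1001,0.0619],0.35],[[-9.5,-3.88,44.35],[0.2571,0.1001,0.0619],0.35],[[-9.5,-3.88,44.35],[0.2571,0.1001,0.0619],0.35]]'
python3 - <<'E'
from fit import *
st(); relt([.684,.060,.043],-47.2,-10,0)
d=shot('top','t8'); cv2.imwrite('pics/t8c.png',cv2.resize(d['frame'][150:330,150:350],None,fx=3,fy=3)[:,:,::-1])
d=shot('scene','s8'); cv2.imwrite('pics/s8c.png',cv2.resize(d['frame'][150:330,180:380],None,fx=3,fy=3)[:,:,::-1])
E
```

```text
time: 12.53
ee_pos: [0.6742, 0.0708, 0.1226]
tcp_rot: [0.081, 0.927, 0.365, 0.031]
ft_force: [-1.4, -1.0, 0.6]
grip_width: 0.0298
{'time': 12.5333, 'ee_pos': [0.6742, 0.0708, 0.1226], 'joint_positions': [0.0777, 0.5301, 1.5338, -0.165, 0.976, 0.9845], 'ft_force': [-1.3892, -1.0495, 0.5841], 'ft_torque': [0.0634, 0.1098, -0.0025], 'grip_width': 0.0298} yawy -47.040465876961
tcp [0.6862063  0.05761742 0.0245841 ] turn [-0.04  0.03  0.16] shift [-0.0001  0.0006  0.0996]
```

View pics/t8c.png

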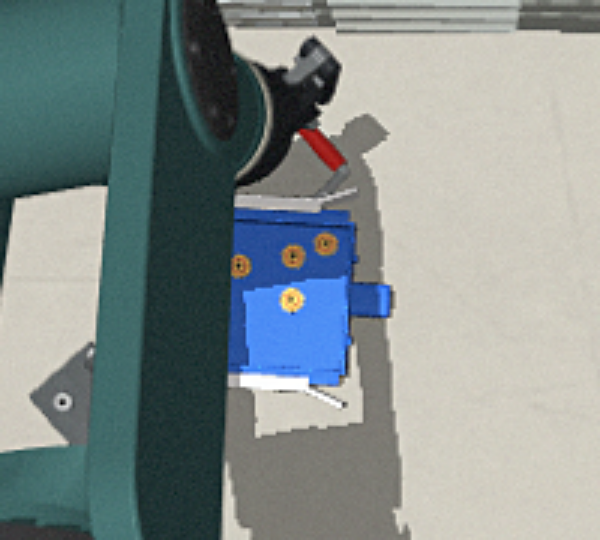

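View pics/s8c.png

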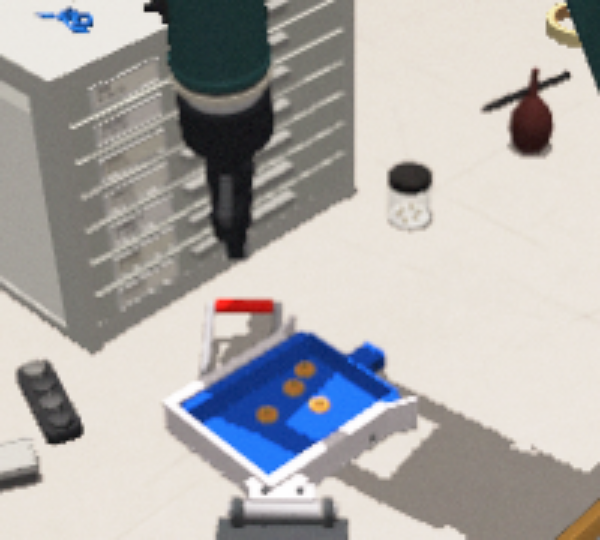

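Run:
```python
from h import *
d=optics.get_image('top'); W=cloud(d)
sub=W[155:190,240:268]; k=(sub[...,2]>.06)
q=sub[k]; q=q[q[:,2]<.4]
for p in q[np.argsort(-q[:,0])][:40:3]: print(np.round(p,3))
```

```text
[0.763 0.044 0.081]
[0.762 0.039 0.091]
[0.762 0.037 0.084]
[0.762 0.036 0.093]
[0.761 0.039 0.085]
[0.714 0.04  0.231]
[0.713 0.044 0.235]
[0.712 0.042 0.232]
[0.711 0.04  0.235]
[0.71  0.039 0.23 ]
[0.709 0.04  0.234]
[0.708 0.042 0.232]
[0.707 0.038 0.234]
[0.707 0.043 0.236]
```

The outer knuckle reaches x = 0.714, which becomes 0.726 at the grasp. The cabinet face is at 0.759, so it clears. The red bar, at about (322,148) in the top crop, sits straight below along the tool axis. Next I descend and pinch it.

```bash
python3 -m crank '[[[0,0,0],[0,0,0.02],0.35],[[0,0,0],[0,0.0005,0.045],0.35],[[0,0,0],[0,0.0005,0.07],0.35],[[0,0,0],[0,0.0005,0.085],0.35],[[0,0,0],[0,0.0005,0.095],0.35],[[0,0,0],[0,0.0005,0.0995],0.35],[[0,0,0],[0,0.0005,0.0995],0.35],[[0,0,0],[0,0.0005,0.0995],0],[[0,0,0],[0,0.0005,0.0995],0],[[0,0,0],[0,0.0005,0.0995],0],[[0,0,0],[0,0.0005,0.0995],0],[[0,0,0],[0,0.0005,0.0995],0],[[0,0,0],[0,0.0005,0.0995],0]]'
python3 - <<'E'
from fit import *
s=st(); M=Rq(s['tcp_rot']).as_matrix(); print('grasp',np.array(s['ee_pos'])-robot.hold_point_z*M[:,2]); print(np.round(M,3))
d=shot('scene','s9'); cv2.imwrite('pics/s9c.png',cv2.resize(d['frame'][150:330,180:380],None,fx=3,fy=3)[:,:,::-1])
E
```

```text
time: 13.77
ee_pos: [0.6862, 0.0578, 0.0262]
tcp_rot: [0.081, 0.928, 0.363, 0.032]
ft_force: [-3.0, 3.9, 3.0]
grip_width: 0.0107
{'time': 13.7667, 'ee_pos': [0.6862, 0.0578, 0.0262], 'joint_positions': [0.056, 0.6606, 1.5749, -0.1862, 0.8027, 1.003], 'ft_force': [-2.9575, 3.9294, 2.9891], 'ft_torque': [0.635, 0.6191, -0.0899], 'grip_width': 0.0107} yawy -47.23803958963055
grasp [0.68398382 0.06016237 0.04461478]
[[ 0.734  0.669  0.118]
 [ 0.679 -0.723 -0.127]
 [ 0.001  0.173 -0.985]]
```

View pics/s9c.png

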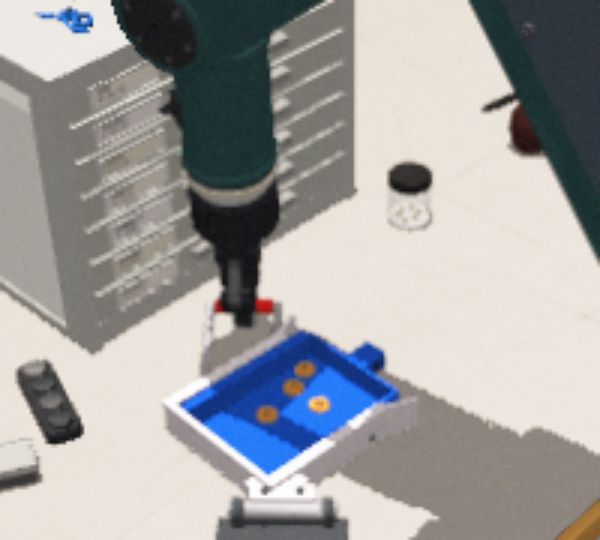

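```bash
python3 -m crank '[[[0,0,0],[0,0,-0.0015],0],[[0,0,0],[0,0,-0.0045],0],[[0,0,0],[0,0.0003,-0.0075],0],[[0,0,0],[0,0.0004,-0.0105],0],[[0,0,0],[0,0.0004,-0.014],0],[[0,0,0],[0,0.0003,-0.0175],0],[[0,0,0],[0,0.0002,-0.021],0],[[0,0,0],[0,0.0001,-0.0245],0],[[0,0,0],[0,-0.0001,-0.028],0],[[0,0,0],[0,-0.0004,-0.0315],0],[[0,0,0],[0,-0.0008,-0.035],0],[[0,0,0],[0,-0.0011,-0.0385],0],[[0,0,0],[0,-0.0016,-0.042],0],[[0,0,0],[0,-0.002,-0.0455],0],[[0,0,0],[0,-0.0025,-0.049],0],[[0,0,0],[0,-0.0031,-0.0525],0],[[0,0,0],[0,-0.0037,-0.0555],0],[[0,0,0],[0,-0.0041,-0.0575],0],[[0,0,0],[0,-0.0043,-0.0585],0],[[0,0,0],[0,-0.0043,-0.0585],0]]'
python3 - <<'E'
from fit import *
s=st(); M=Rq(s['tcp_rot']).as_matrix(); g=np.array(s['ee_pos'])-robot.hold_point_z*M[:,2]; print('grasp',g)
d=shot('scene','s10'); cv2.imwrite('pics/s10c.png',cv2.resize(d['frame'][150:330,180:380],None,fx=3,fy=3)[:,:,::-1])
d=shot('top','t10'); cv2.imwrite('pics/t10c.png',cv2.resize(d['frame'][150:330,150:350],None,fx=3,fy=3)[:,:,::-1])
E
```

```text
time: 15.48
ee_pos: [0.6768, 0.0679, 0.0825]
tcp_rot: [0.081, 0.928, 0.363, 0.032]
ft_force: [0.5, 5.2, -5.8]
grip_width: 0.0109
{'time': 15.4833, 'ee_pos': [0.6768, 0.0679, 0.0825], 'joint_positions': [0.0728, 0.5796, 1.5606, -0.1737, 0.8988, 0.9985], 'ft_force': [0.4725, 5.1812, -5.7743], 'ft_torque': [0.9545, 0.1728, 0.0338], 'grip_width': 0.0109} yawy -47.23882118075339
grasp [0.67456626 0.07024476 0.10087976]
```

View pics/s10c.png

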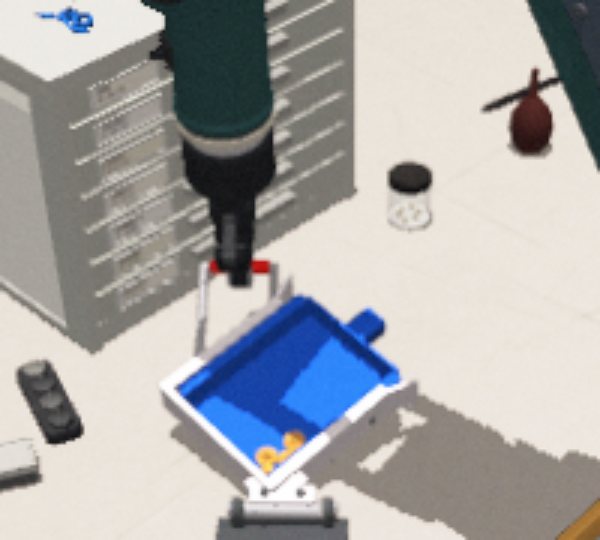

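View pics/t10c.png

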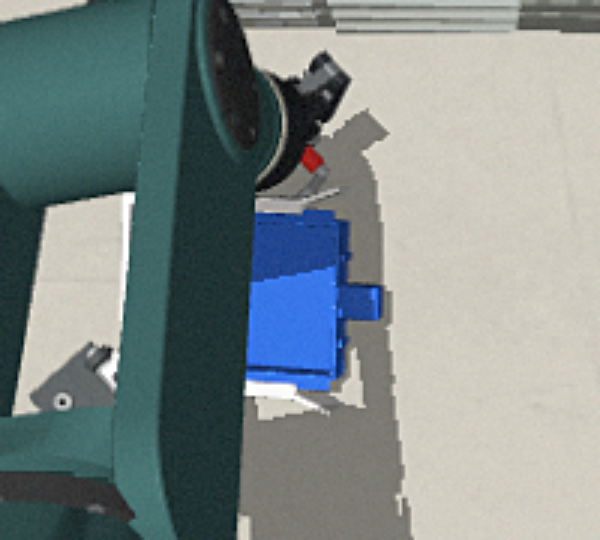

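```bash
python3 -m crank '[[[0,0,0],[0,-0.0003,-0.0015],0],[[0,0,0],[0,-0.0008,-0.004],0],[[0,0,0],[0,-0.0014,-0.0068],0],[[0,0,0],[0,-0.0021,-0.0095],0],[[0,0,0],[0,-0.0029,-0.0125],0],[[0,0,0],[0,-0.0038,-0.0157],0],[[0,0,0],[0,-0.0048,-0.0189],0],[[0,0,0],[0,-0.0058,-0.022],0],[[0,0,0],[0,-0.0068,-0.0251],0],[[0,0,0],[0,-0.0078,-0.0282],0],[[0,0,0],[0,-0.009,-0.0313],0],[[0,0,0],[0,-0.0102,-0.0344],0],[[0,0,0],[0,-0.0114,-0.0375],0],[[0,0,0],[0,-0.0126,-0.0405],0],[[0,0,0],[0,-0.0138,-0.0434],0],[[0,0,0],[0,-0.015,-0.0464],0],[[0,0,0],[0,-0.0165,-0.0497],0],[[0,0,0],[0,-0.018,-0.0528],0],[[0,0,0],[0,-0.019,-0.055],0],[[0,0,0],[0,-0.0192,-0.0553],0]]'
python3 - <<'E'
from fit import *
s=st(); M=Rq(s['tcp_rot']).as_matrix(); g=np.array(s['ee_pos'])-robot.hold_point_z*M[:,2]; print('grasp',g)
h=np.array([.499,.193,.016]); o=np.array([.679,-.734]); a=(g[:2]-h[:2])@o; print('tip',np.degrees(np.arctan2(g[2]-.016,a)-np.arctan2(26,222.7)),np.hypot(g[2]-.016,a))
d=shot('scene','s11'); cv2.imwrite('pics/s11c.png',cv2.resize(d['frame'][190:330,200:340],None,fx=4,fy=4)[:,:,::-1])
for n in ['wheel1','low_corner','carrier','tote']: print(n,[(np.round(r['position'],4).tolist(),round(r['conf'],2)) for r in optics.spot_point(n,'scene')][:5])
d=shot('top','t11'); cv2.imwrite('pics/t11c.png',cv2.resize(d['frame'][150:330,150:350],None,fx=3,fy=3)[:,:,::-1])
E
```

```text
time: 17.25
ee_pos: [0.6581, 0.0883, 0.1343]
tcp_rot: [0.082, 0.928, 0.363, 0.033]
ft_force: [5.2, -0.5, -2.0]
grip_width: 0.0111
{'time': 17.25, 'ee_pos': [0.6581, 0.0883, 0.1343], 'joint_positions': [0.1083, 0.5005, 1.5553, -0.1689, 0.9856, 1.0188], 'ft_force': [5.2218, -0.5186, -1.9518], 'ft_torque': [-0.1572, -0.8567, 0.0177], 'grip_width': 0.0111} yawy -47.22765458594804
grasp [0.6559055  0.09069552 0.15271117]
tip 30.309301877014622 0.2273312962413528
wheel1 [([0.5369, 0.1557, 0.0303], 0.6), ([0.5388, 0.1744, 0.0219], 0.42), ([0.5335, 0.1363, 0.0367], 0.41)]
low_corner [([0.533, 0.1811, 0.0148], 0.87), ([0.5533, 0.1714, 0.0281], 0.67)]Traceback (most recent call last):
  File "<stdin>", line 5, in <module>
ValueError: it knows: dust_blower, glass_jar, handle, hinge_pin, low_corner, mouth, oil_cups, pull, seat, tote, wheel
```

View pics/s11c.png

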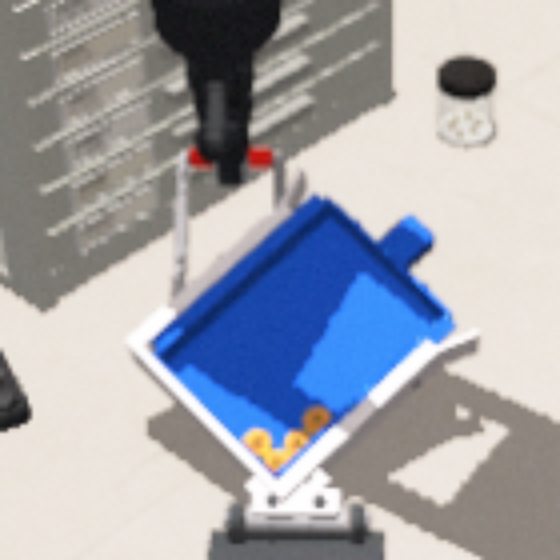

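```bash
cat > wh.py <<'E'
from h import *
def wheels(name):
    d=shot('scene',name); v=d['frame']
    cv2.imwrite(f'pics/{name}c.png',cv2.resize(v[270:330,230:300],None,fx=10,fy=10,interpolation=cv2.INTER_CUBIC)[:,:,::-1])
    s=robot.sense(); M=Rq(s['tcp_rot']).as_matrix(); g=np.array(s['ee_pos'])-robot.hold_point_z*M[:,2]
    h=np.array([.499,.1925,.016]); o=np.array([.679,-.734]); a=(g[:2]-h[:2])@o; th=np.arctan2(g[2]-.016,a)-np.arctan2(26,222.7)
    # seat frame -> world
    yw=np.radians(87.85); Rz=R.from_rotvec([0,0,yw]); ax=Rz.apply(np.array([-1,1,0])/2**.5); Rt=R.from_rotvec(ax*th)
    seat0=np.array([.5759,.1105,0]); hp=seat0+Rz.apply([.08,.08,.016])
    T=np.array(d['world_from_camera'])
    f=v.astype(int); gold=(f[...,0]>f[...,2]+60)&(f[...,0]>140)&(f[...,1]>80)
    gold[:270]=0;gold[330:]=0;gold[:,:230]=0;gold[:,300:]=0
    uu=np.argwhere(gold)[:,::-1]
    p=cv2.undistortPoints(uu.astype(np.float32).reshape(-1,1,2),d['camera_matrix'],d['dist_coeffs']).reshape(-1,2)
    r=np.c_[p,np.ones(len(p))]@T[:3,:3].T; o3=T[:3,3]
    inv=(Rt*Rz).inv(); oc=inv.apply(o3-hp)+[.08,.08,.016]; rc=inv.apply(r)
    P=oc+rc*((.009-oc[2])/rc[:,2])[:,None]
    print('tip',np.degrees(th),'gold px',len(uu),'extent tote mm',np.round(P.min(0)*1000,1),np.round(P.max(0)*1000,1))
    from scipy.cluster.vq import kmeans2
    best=min((kmeans2(P[:,:2]*1000,4,seed=k,minit='++') for k in range(20)),key=lambda c:((P[:,:2]*1000-c[0][c[1]])**2).sum())
    c=best[0]; print('centres (tote mm)',np.round(c,1).tolist(),'dist to corner',np.round(np.hypot(72-c[:,0],52-c[:,1]),1), s['time'])
E
python3 -c "
from wh import *
wheels('s12'); st(); d=shot('top','t12')
cv2.imwrite('pics/t12c.png',cv2.resize(d['frame'][150:330,150:350],None,fx=3,fy=3)[:,:,::-1])"
```

```text
tip 30.240947209338408 gold px 98 extent tote mm [22.1 21.8  9. ] [68.4 49.6  9. ]
centres (tote mm) [[63.3, 29.2], [29.6, 44.4], [63.0, 43.9], [47.6, 45.3]] dist to corner [24.4 43.  12.1 25.3] 17.45
{'time': 17.45, 'ee_pos': [0.6584, 0.0881, 0.1339], 'joint_positions': [0.1079, 0.5011, 1.5553, -0.1689, 0.985, 1.0187], 'ft_force': [5.0792, -0.0113, -2.7869], 'ft_torque': [-0.0872, -0.8979, 0.0499], 'grip_width': 0.0105} yawy -47.23549141016698
```

View pics/s12c.png

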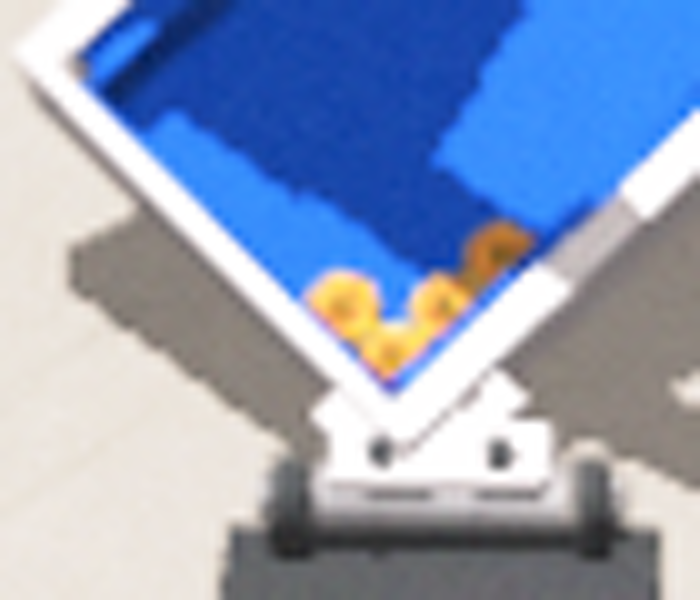

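View pics/t12c.png

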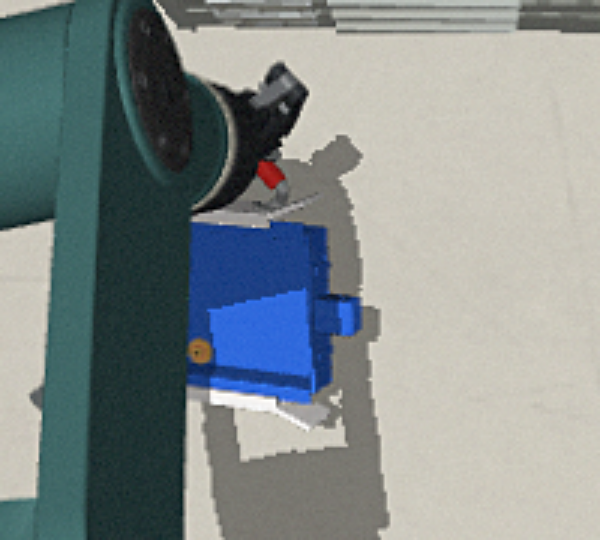

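All four wheels sit touching one another, one in the corner with one beside it and two along the hinge-side wall (crop (390,350), (343,303), (441,303) and (500,248)). I'll hold for a moment, check again, and then hand in.

```bash
python3 -m crank '[[[0,0,0],[0,0,0],0],[[0,0,0],[0,0,0],0],[[0,0,0],[0,0,0],0],[[0,0,0],[0,0,0],0],[[0,0,0],[0,0,0],0],[[0,0,0],[0,0,0],0],[[0,0,0],[0,0,0],0],[[0,0,0],[0,0,0],0],[[0,0,0],[0,0,0],0],[[0,0,0],[0,0,0],0]]'; python3 -c "
from wh import *
wheels('s13'); print(np.abs(robot.sense()['qvel']).max())
for n in ['glass_jar','dust_blower','oil_cups','tote','seat','low_corner']: print(n,[(np.round(r['position'],4).tolist(),round(r['conf'],2)) for r in optics.spot_point(n,'scene')][:1])"
```

```text
time: 18.33
ee_pos: [0.6584, 0.0881, 0.1338]
tcp_rot: [0.082, 0.928, 0.363, 0.033]
ft_force: [5.7, -0.7, -1.7]
grip_width: 0.0106
tip 30.21513461442052 gold px 99 extent tote mm [22.1 21.8  9. ] [68.4 49.7  9. ]
centres (tote mm) [[63.3, 29.2], [29.6, 44.4], [62.9, 44.2], [47.6, 45.3]] dist to corner [24.4 43.1 12.  25.4] 18.3833
0.001312292572597862
glass_jar [([0.7025, -0.1813, -0.0013], 0.81)]
dust_blower [([0.6951, -0.3726, 0.0002], 0.83)]
oil_cups [([0.7477, 0.2403, -0.0021], 0.55)]
tote [([0.5721, 0.1174, 0.0513], 0.72)]
seat [([0.7496, 0.2372, -0.0011], 0.46)]
low_corner []
```

View pics/s13.png

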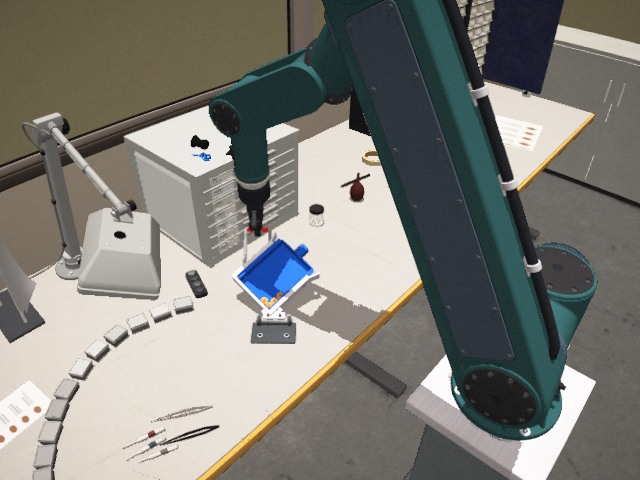

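```bash
python3 -c "
from station import robot
print(robot.finish_job())"
```

```text
the job is handed in; nothing more can be done
None
```

The tote is home against the stop, and I handed the job in at about 18.4 s with the arm holding the stand tipped at about 30°.

- **Tote:** I pinched it by the pull and slid it into the rails. It stopped dead while the push rose to 22 N, and the camera fit afterwards matched the seat within about 3 mm.
- **Lift:** I gripped the red handle and lifted it slowly along the arc round the hinge. After about a second of holding, the tip was unchanged and the joints were still.
- **Wheels:** All four are in the tote and touching, gathered at the low corner. One is in the corner, one is beside it along the stop end, and two are in a row along the hinge-side wall. The farthest centre is about 43–46 mm from the corner, as a row of three allows.
- **Other items:** The jar, blower and oil cups are where they started, within the camera's accuracy.

**Checks that disagreed or failed:**
- The closing camera fit of the tote's direction in the rails came out about 1.8° off the rails. I take that as fitting error, because the rails hide part of the tote.
- In the last check the network missed the low corner and put the seat on the oil cups, so I ignored both. The tipped tote's reported position was within about 2 mm in plan and 7 mm in height of where it should be when home.
- The arm hid most of the tote from the top camera at the end, so the wheel check rests mainly on the scene camera.

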